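# Switch the grinding-ball feeder over to the other beaker

## Robot

A 6-joint arm with a two-finger parallel gripper is mounted at the origin on a cart in front of the work surface, level with it; the furniture and walls round the work are solid. World frame = base frame: x ahead of the robot, y to its left, z up, the work surface at z = 0. Lengths are in m, angles in degrees, forces in N, time in s.
With the tool pointing down it reaches from about 0.375 to 0.9 m from the base axis. Payload 3.1 kg.
Tool frame: the origin (TCP) lies midway between the tips of the shut fingers; the grasp point (between the pads) lies 19 mm behind it (manip.grasp_offset is the distance from the TCP to the grasp point, in m); y points along the fingers, x is the direction in which the jaws open and shut, and the axes are right-handed (so a half turn about y gives the same grasp; the last joint's range is limited). The gripper opens to 85 mm and grips with 20 to 120 N. Pads are 22 mm wide; open, the fingers measure 114 mm over their backs; the gripper's body (76 mm by 85 mm) begins 54 mm behind the grasp point. The pads swing forward as they close: fully open they stand 13 mm farther back than shut.
Start: joints at [63.398, 30.224, 82.088, -0, 67.689, -10.227], TCP at [0.176, 0.6, 0.231] pointing down, gripper open.
Joint ranges: [-176.69, 176.69], [-43.24, 126.21], [12.49, 139.97], [-82, 262], [0, 151.66], [-163.58, 163.58]. Speed limits (degrees/s): [159.86, 159.86, 180, 180, 180, 180].

## Interface

Orientations are given as [roll, pitch, yaw] about the fixed x, y, z axes, in that order (R = Rz(yaw) Ry(pitch) Rx(roll)).
In Python, from plant import manip, eyes, finish_job gives the robot as it stands.
- The arm moves only by the tool move_arm, never from a script. Its argument "increments" is a list of rows, each a list of 5 numbers: the shift along the tool's x, y, z in cm, then the turn about the tool's y in degrees, then the opening, from 0 (shut) to 1 (fully open). In form: [[dx, dy, dz, yaw, grip], ...]. A call has 1 to 8 rows; each row shifts and turns the commanded pose from where the row before left it, along the tool's axes as they then stand; what a row does not reach is not made up. A row lasts 1/10 s, in which the tool goes at most 50 mm and 8.59 degrees, less where a joint would pass 70% of its speed; a pose out of reach is approached as far as the arm can. A call with a gripper value outside its range is refused whole. The fingers move at their own pace and stop on an object; "newtons" is the grip in N (left out, the last holds). Time passes only in rows, so rows that do not move let the fingers close. It gives the time, the measured TCP pose, the force and the opening at its end, in the units of the state.
- manip.get_state(): the state, without advancing time (a new reading comes with each control period).
- eyes.camera(name): name is "scene" or "side" or "wrist"; returns the picture (480x640x3 uint8, red, green, blue); there is no depth.
- eyes.camera_info(name): a dict with "intrinsics" (3x3 intrinsics, pixels), "R" (3x3) and "t" (3): a world point X has camera coordinates R X + t; the wrist camera has in their place "T_tool_cam" (4x4, takes a point from camera to tool coordinates, whose origin is the TCP and whose axes are the tool frame's). Camera axes: x right, y down, z forward; pixel columns grow to the right and rows downward; lengths in m; the calibration is good to about 2 mm. The wrist camera is an equidistant fisheye: a pixel r from the principal point sees the ray r / f radians off the axis. A picture is of the moment at which its call begins: read the wrist's pose just before it. camera_info takes no time and is no camera call.
- finish_job(): hands the job in, once; it reports no verdict.
The state is a dict: "clock": time; "q": joint angles; "joint_vel": joint speeds; "joint_efforts": joint torques, N m; "tool_pos": TCP position; "tcp_rot": TCP orientation; "contact_force": force on the tool from outside, world axes, zero at the start; "torque": the same for the moment, N m; "gripper_width": opening from 0.0 (shut) to 1.0 (fully open).
Only numpy, scipy, OpenCV 4.12 (cv2) and the standard library are available. Lean on these libraries where they do the work, as an engineer would, in place of code of your own. Each camera call takes 0.05 s, during which the arm holds its last target.

## Task

Two blue ceramic grinding balls wait in the feeder's clear tube, and its yellow seesaw gate is tipped towards one of the two beakers. With the fingertips, press down the raised end of the gate's front rocker bar so that the gate rocks over to the other beaker and stays there, then push the red tab of the feed stop fully in, away from you, so that both balls roll into that other beaker. Only press and push: do not touch the balls, leave the beakers and the jar, tin and brass weight round the feeder standing where they are, and finish clear of everything.

Things in the scene. Friction and masses are not known exactly. Their poses are not given: they have to be found in the camera images.
- stand: Feeder stand, fixed. Origin on the worktop (z = 0) under the middle of the feed tube; x points level from its front (tab and rocker bar, robot's side) to its back, y to its left seen from the front, z up. Clear square feed tube, 38 mm wide, over the origin, 181 to 240 mm high; uprights 33 to 47 mm behind, 240 mm high; a brass weight swings 60 to 85 mm behind.
- gate (a joint): Tilt (rad) of the yellow seesaw gate about the stand's x axis, pivot 130 mm above the worktop. It rests at a stop: +0.28 (left end up, right end down: balls go to the right beaker) or -0.28 (the reverse). Top-heavy: about 1 N on a raised pad rocks it; past the middle it falls to the other stop by itself and stays.
- pad_left (a point): Centre of the top of the round black rubber press pad (28 mm across) at the left end of the rocker bar. The bar is fixed to the gate, in front of it: in the stand's frame the pads are 70 mm in front of the origin and 76 mm to either side. The pad's top is about 160 mm above the worktop when raised, 117 mm when down.
- pad_right (a point): The same for the right end of the rocker bar.
- feed_stop (a joint): Travel of the feed stop in m: a steel blade under the feed tube, 0 to 0.006 at the start (shut: the balls stand on it), 0.042 fully in (open; the balls fall through its window on to the gate at about 0.036). Slides along the stand's +x (away from the robot) against about 1.5 N of friction and stays where it is left.
- stop_tab (a point): Centre of the front face (towards the robot) of the upright red push tab of the feed stop: 26 mm wide, 36 mm high, 5 mm thick, from 171 to 207 mm above the worktop, 114 mm in front of the stand's origin when shut, midway between the pads. It moves with the blade; push its front face along the stand's +x.
- ball_1_center (a point): Centre of the lower blue ceramic ball, 26 mm across, 30 g, loose in the feed tube on the blade.
- ball_2_center (a point): Centre of the upper blue ball, the same size, resting on the first.
- beaker_left: Loose glass beaker, 73 mm across, 93 mm high, open at the top, under the left end of the gate, centre 84 mm to the left of the stand's origin. Origin at the centre of its underside.
- beaker_right: The same beaker under the right end of the gate, 84 mm to the right.
- sieve_shaker: Fixed sieve shaker that stands to the left of the feeder, 370 mm deep (x), 340 mm wide (y), 391 mm high, origin at the centre of its underside. Not part of the job: pass above it or round its front, and keep the arm off it.
- sample_jar: Bystander: closed jar with a blue cap, 64 mm across, 85 mm high, behind the feeder; origin at the centre of its underside.
- moisture_tin: Bystander: round aluminium tin, 68 mm across, 38 mm high, in front of the feeder; origin at the centre of its underside.
- brass_weight: Bystander: brass weight with a knob, 30 mm across, 42 mm high, at the right front of the feeder; origin at the centre of its underside.

How it is judged (in metres and radians):
On the way, in this order (a step that is already met when the one before it is completed fails the run):
1. the gate has rocked over to the stop opposite the one it lay on, while both balls still wait above it (distance of pad_left from where it was at the start of the episode above 0.0235 m and (value of joint gate above 0.24 rad or value of joint gate below -0.24 rad) and height (world z) of each of ball_1_center, ball_2_center above 0.18 m), for 0.2 s.
2. the feed stop is pushed in (value of joint feed_stop above 0.036 m), for 0.1 s.
At the end, for the whole second after the job is handed in: The gate lies on the stop opposite the one it started on (beyond 0.24 rad), the feed stop is in by more than 36 mm of its 42 mm, and both balls lie at rest inside the upright beaker under the gate's lowered end (distance of pad_left from where it was at the start of the episode above 0.0235 m and ((value of joint gate below -0.24 rad and (horizontal distance between ball_1_center and beaker_left below 0.032 m and z of ball_1_center in the frame of beaker_left between 0.005 and 0.075 m) and (horizontal distance between ball_2_center and beaker_left below 0.032 m and z of ball_2_center in the frame of beaker_left between 0.005 and 0.075 m)) or (value of joint gate above 0.24 rad and (horizontal distance between ball_1_center and beaker_right below 0.032 m and z of ball_1_center in the frame of beaker_right between 0.005 and 0.075 m) and (horizontal distance between ball_2_center and beaker_right below 0.032 m and z of ball_2_center in the frame of beaker_right between 0.005 and 0.075 m))) and value of joint feed_stop above 0.036 m and linear speed of each of ball_1, ball_2 below 0.05 m/s and angle between each of beaker_left, beaker_right's own z axis and vertical below 0.1 rad); the robot touches nothing.
It fails at once if the robot touches a ball (contact force between any of the arm, the fingers and ball_1 above 0.2 N or contact force between any of the arm, the fingers and ball_2 above 0.2 N).
It fails at once if a ball is lifted out of the tube, or goes astray more than 0.15 m from the stand's axis (height (world z) of any of ball_1_center, ball_2_center above 0.245 m or horizontal distance between any of ball_1_center, ball_2_center and stand above 0.15 m).
It fails at once if a beaker is lifted, tipped or pushed more than 15 mm (distance of any of beaker_left, beaker_right from where it was at the start of the episode above 0.015 m or angle between any of beaker_left, beaker_right's own z axis and vertical above 0.2 rad).
It fails at once if a bystander (jar, tin or brass weight) is moved more than 15 mm (distance of any of sample_jar, moisture_tin, brass_weight from where it was at the start of the episode above 0.015 m).
It also fails if it takes over 51 s, if anything falls off the work surface, if the arm or the gripper's body presses on something with over 40 N, if the wrist force passes 120 N, or if a joint passes its speed limit or range.

## Working session

There is one attempt and no reset: what is moved stays moved. The work goes in short steps, Python scripts to look and compute and a tool call to move; the robot and the scene stay as the last step left them, time stands still between calls to the robot, and variables do not carry over. Pictures are saved under pics/ and viewed, and the job is handed in when it is done.

Besides the shell and the picture viewer there is one more tool, called after ">>>" in YAML: its name, and indented under it one key for each argument. move_arm: Moves the arm, as the interface text tells. Its arguments: {"type":"object","properties":{"increments":{"type":"array"},"newtons":{"type":"number"}},"required":["increments"]}

```bash
mkdir -p pics; ls; python3 - <<'E'
from plant import manip, eyes
import cv2
s=manip.get_state()
print(s)
for n in ["scene","side","wrist"]:
    im=eyes.camera(n); cv2.imwrite(f"pics/{n}0.png",im[:,:,::-1]); print(n,eyes.camera_info(n))
E
```

```text
pics
{'clock': 0.0, 'q': array([ 6.33982135e+01,  3.02778660e+01,  8.21546408e+01,  1.56273622e-03,
        6.76867976e+01, -1.02268804e+01]), 'joint_vel': array([-0.01095935, -0.05705823, -0.09926403,  0.09265101,  0.05204901,
        0.11288015]), 'joint_efforts': array([-1.14106930e-03, -4.42351127e+01, -1.78019947e+01, -3.30890989e-04,
        8.54873098e-03, -1.15754028e-05]), 'tool_pos': array([0.17584984, 0.59903911, 0.23035507]), 'tcp_rot': array([-89.97739636,   0.11715247,  73.62452216]), 'contact_force': array([-0.75705743,  0.30154556, -0.90101869]), 'torque': array([-0.04902028, -0.05036186,  0.0098075 ]), 'gripper_width': 0.996808295063075}
scene {'intrinsics': array([[496.65541091,   0.        , 321.0639702 ],
       [  0.        , 496.65541091, 233.50619884],
       [  0.        ,   0.        ,   1.        ]]), 'R': array([[-0.79321645, -0.60888908,  0.00785803],
       [-0.48657007,  0.6260035 , -0.60940067],
       [ 0.36613826, -0.48721012, -0.79282348]]), 't': array([0.31350076, 0.49091924, 0.67802567])}
side {'intrinsics': array([[614.20769026,   0.        , 323.88226741],
       [  0.        , 614.20769026, 235.46256509],
       [  0.        ,   0.        ,   1.        ]]), 'R': array([[-0.49885248, -0.86656646,  0.01444892],
       [-0.69920475,  0.39254532, -0.59751226],
       [ 0.51211222, -0.30817322, -0.80172959]]), 't': array([0.0870656 , 0.5294859 , 0.76549293])}
wrist {'intrinsics': array([[371.64829954,   0.        , 315.37090752],
       [  0.        , 371.64829954, 239.00118397],
       [  0.        ,   0.        ,   1.        ]]), 'T_tool_cam': array([[ 9.99999362e-01, -3.98120868e-04,  1.05745378e-03,
         7.05323268e-04],
       [-1.12775129e-03, -2.93776514e-01,  9.55873469e-01,
        -1.42196483e-01],
       [-6.98980906e-05, -9.55874051e-01, -2.93776776e-01,
         7.60006917e-02],
       [ 0.00000000e+00,  0.00000000e+00,  0.00000000e+00,
         1.00000000e+00]])}
```

View pics/scene0.png

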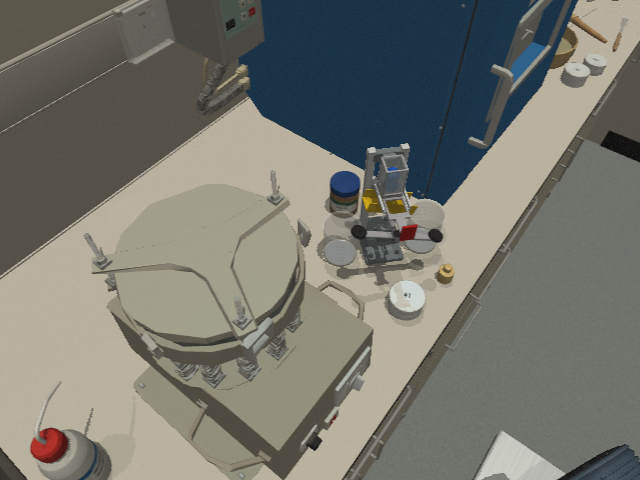

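View pics/side0.png

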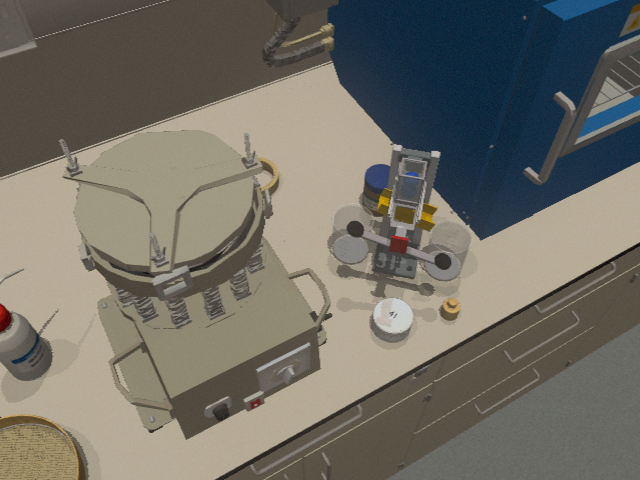

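View pics/wrist0.png

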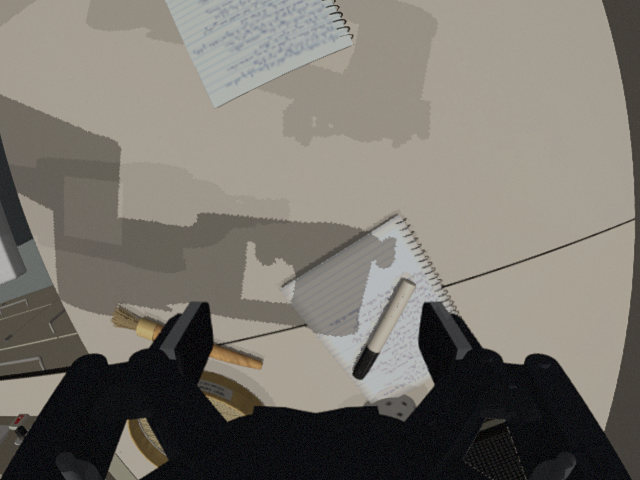

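The scene view shows the pads at about (359,231) and (435,235), with the red tab at (408,232). In the side view the pads are at (356,229) and (443,261), and the tab at (399,244). Next I'll triangulate these by colour.

```bash
cat > h.py <<'E'
import numpy as np, cv2
from plant import eyes
def P(n):
    i=eyes.camera_info(n); return i['intrinsics']@np.c_[i['R'],i['t']]
def tri(a,b):
    X=cv2.triangulatePoints(P('scene'),P('side'),np.array(a,float).reshape(2,1),np.array(b,float).reshape(2,1)); X=(X[:3]/X[3]).ravel()
    e=[ (lambda p:p[:2]/p[2])(P(n)@np.r_[X,1])-np.array(q) for n,q in(('scene',a),('side',b))]
    return X,np.abs(e).max()
def ray(n,px,z):
    i=eyes.camera_info(n); R,t=i['R'],i['t']; C=-R.T@t
    d=R.T@np.linalg.inv(i['intrinsics'])@np.r_[px,1.]; return C+d*(z-C[2])/d[2]
E
python3 - <<'E'
from h import *
for n in('scene','side'):
    im=cv2.imread(f'pics/{n}0.png'); i=eyes.camera_info(n); print(n,'C',-i['R'].T@i['t'])
    hsv=cv2.cvtColor(im,cv2.COLOR_BGR2HSV)
    x0,y0,x1,y1=(300,130,470,330) if n=='scene' else (320,130,490,350)
    M={'red':((hsv[...,0]<8)|(hsv[...,0]>172))&(hsv[...,1]>150)&(hsv[...,2]>80),
       'black':im.max(2)<45,'yellow':(abs(hsv[...,0].astype(int)-25)<6)&(hsv[...,1]>170),
       'blue':(abs(hsv[...,0].astype(int)-112)<12)&(hsv[...,1]>120)}
    for k,m in M.items():
        mm=np.zeros(im.shape[:2],np.uint8); mm[y0:y1,x0:x1]=m[y0:y1,x0:x1]
        N,l,st,c=cv2.connectedComponentsWithStats(mm)
        for j in range(1,N):
            if st[j,4]>25: print(k,st[j],c[j].round(1))
    cv2.imwrite(f'pics/{n}_z.png',cv2.resize(im[y0:y1,x0:x1],None,fx=3.5 if n=='scene' else 2.7,fy=3 if n=='scene' else 2.7,interpolation=cv2.INTER_CUBIC))
E
```

```text
scene C [0.23928943 0.21391099 0.83425769]
red [400 225  17  16 185] [408.1 232.2]
black [351 225  15  15 153] [358.5 231.6]
black [429 229  13  13 125] [435.1 235.2]
black [393 231   7   6  33] [396.2 233.4]
yellow [362 189  19  23 298] [370.5 201. ]
yellow [387 200  18  13 190] [395.6 206.2]
yellow [410 206   7   8  31] [412.6 209.1]
blue [ 300  130  142   69 3905] [382.9 149. ]
blue [ 426  130   44   76 2163] [449.9 165.1]
blue [374 162   6  15  57] [376.2 168.3]
blue [388 167  11   4  30] [392.  168.5]
blue [331 171  29  27 616] [344.7 183.9]
side C [0.02163366 0.10350534 0.92883464]
red [391 236  17  17 144] [398.9 242.6]
yellow [378 191  13  23 151] [383.5 201.3]
yellow [417 203  20  28 256] [426.9 216.5]
yellow [401 209  14   8  35] [409.2 211.6]
yellow [399 216  14   7  33] [405.8 219.2]
blue [ 406  130   84   82 3992] [459.4 160.9]
blue [367 165  23  24 291] [380.  175.7]
blue [406 172  12   5  37] [411.6 173.7]
```

View pics/scene_z.png

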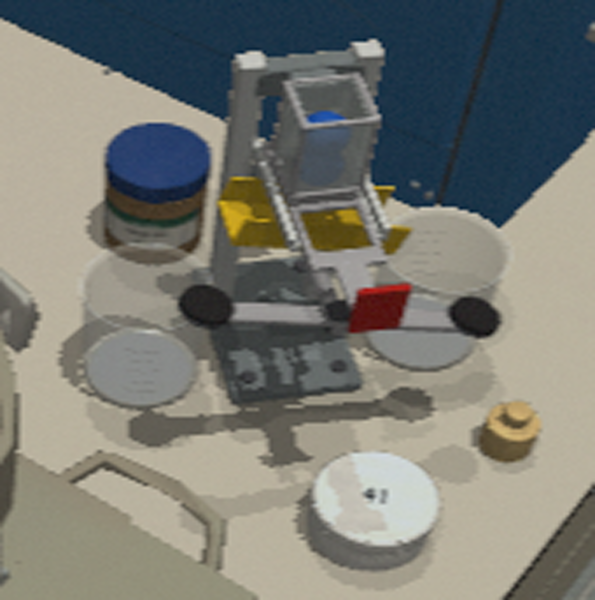

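View pics/side_z.png

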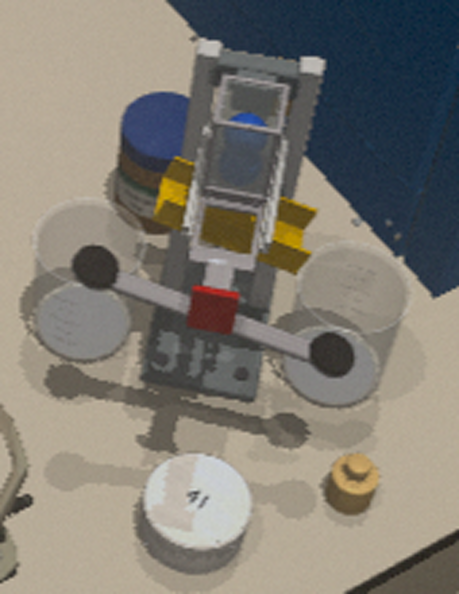

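```bash
python3 - <<'E'
from h import *
im=cv2.imread('pics/side0.png')
m=np.zeros(im.shape[:2],np.uint8); m[210:280,335:460]=(im.max(2)<62)[210:280,335:460]
N,l,st,c=cv2.connectedComponentsWithStats(m)
for j in range(1,N):
    if st[j,4]>40: print(st[j],c[j])
L,e=tri((358.5,231.6),(355.3,228.6));print('L',L,e)
R,e2=tri((435.1,235.2),(443,261.1));print('R',R,e2)
T,e3=tri((408.1,232.2),(398.9,242.6));print('T',T,e3)
print(np.linalg.norm(L-R))
# pairs of hypotheses: by plane heights
for zl,zr in((.160,.117),(.117,.160)):
  for n,a,b in(('scene',(358.5,231.6),(435.1,235.2)),('side',(355.3,228.6),(443,261.1))):
    l,r=ray(n,a,zl),ray(n,b,zr); print(n,zl,l,r,np.linalg.norm((l-r)[:2]))
for n,p in(('scene',(408.1,232.2)),('side',(398.9,242.6))): print('tab',ray(n,p,.189))
def z(n,u,v):
    return (300+u/3.5,130+v/3.) if n=='scene' else (320+u/2.7,130+v/2.7)
# tin top, weight top, beakers bases, jar
for nm,h,a,b in(('tin',.038,(375,495),(197,500)),('weightknob',.042,(517,412),(355,464)),('jar',.085,(158,158),(160,125)),('bkL base',0.003,(141,366),(83,320)),('bkR base',0.003,(425,330),(332,362)),('bkL rim',.093,(150,285),(88,242)),('bkR rim',.093,(446,252),(353,290))):
    A=ray('scene',z('scene',*a),h);B=ray('side',z('side',*b),h); print(nm,A,B)
E
```

```text
[347 221  16  16 182] [355.2967033  228.70879121]
[435 253  16  16 191] [442.43979058 260.90052356]
L [ 0.5023579  -0.24362995  0.15766471] 0.6830698731116627
R [ 0.40380561 -0.35149967  0.11497605] 0.6815598320249876
T [ 0.42457323 -0.26885241  0.19456529] 0.24844989568393316
0.15221941464118283
scene 0.16 [ 0.50238487 -0.24320295  0.16      ] [ 0.40420229 -0.35121582  0.117     ] 0.14596780341736576
side 0.16 [ 0.50018152 -0.24193202  0.16      ] [ 0.40217404 -0.3496258   0.117     ] 0.14561392539297238
scene 0.117 [ 0.51916348 -0.27235486  0.117     ] [ 0.39431567 -0.31733615  0.16      ] 0.1327037728106917
side 0.117 [ 0.52694613 -0.26125192  0.117     ] [ 0.38201817 -0.32562505  0.16      ] 0.15858125185279448
tab [ 0.42588855 -0.27262859  0.189     ]
tab [ 0.4278633  -0.27191111  0.189     ]
tin [ 0.39397806 -0.25932727  0.038     ] [ 0.39236708 -0.25650447  0.038     ]
weightknob [ 0.3637192  -0.35705627  0.042     ] [ 0.36360502 -0.35440924  0.042     ]
jar [ 0.6267035  -0.38217086  0.085     ] [ 0.62876758 -0.37825431  0.085     ]
bkL base [ 0.56285608 -0.28314934  0.003     ] [ 0.56252231 -0.28071186  0.003     ]
bkR base [ 0.4467726  -0.41230662  0.003     ] [ 0.45033373 -0.40925971  0.003     ]
bkL rim [ 0.56124123 -0.28337793  0.093     ] [ 0.56082435 -0.2782114   0.093     ]
bkR rim [ 0.4473768  -0.40656572  0.093     ] [ 0.44638538 -0.40376704  0.093     ]
```

The left pad is raised: it measures (0.502,-0.243,0.158), and the right pad is at z = 0.115. Their level spacing is 146 mm, as expected. Stand yaw is about -42.3°. Next I'll find how close the shaker is.

```bash
python3 - <<'E'
from h import *
# (scene,side) correspondences read off the pictures
for nm,a,b in(('box top right-front corner',(372,327),(318,357-8)),('right handle tip',(362,312),(326,300)),('handle near end',(362,322),(315,322)),('rod R top',(273,172),(248,137)),('drum right rim',(305,245),(268,195)),('clamp front rod top',(238,302),(154,238))):
    print(nm,*tri(a,b))
for p in((320,371),(185,437),(150,430),(318,345)): print(p,ray('side',p,0))
for n,s in(('scene',(100,170,400,480)),('side',(60,120,360,450))):
    im=cv2.imread(f'pics/{n}0.png')[s[1]:s[3],s[0]:s[2]]; cv2.imwrite(f'pics/{n}_sh.png',cv2.resize(im,None,fx=1.8,fy=1.8))
E
```

```text
box top right-front corner [ 0.37542714 -0.10721166  0.12346691] 13.531151459466173
right handle tip [ 0.42191342 -0.14167028  0.12908116] 4.988425457557298
handle near end [ 0.40416748 -0.11599122  0.12812787] 2.813887435029244
rod R top [ 0.55270923 -0.10140298  0.38299638] 2.104712170946783
drum right rim [ 0.49477757 -0.09171045  0.31792458] 12.239941014602408
clamp front rod top [0.46480312 0.05770314 0.37545148] 0.03222082855018016
(320, 371) [ 0.38073422 -0.11144743  0.        ]
(185, 437) [0.38858509 0.11888519 0.        ]
(150, 430) [0.42476539 0.16089524 0.        ]
(318, 345) [ 0.42263778 -0.13152617  0.        ]
```

View pics/scene_sh.png

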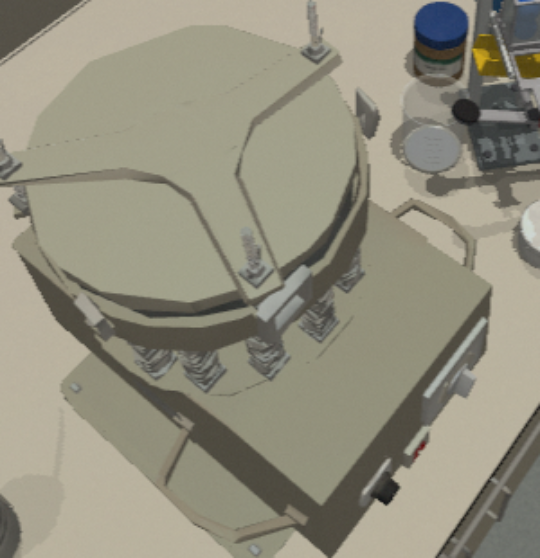

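View pics/side_sh.png

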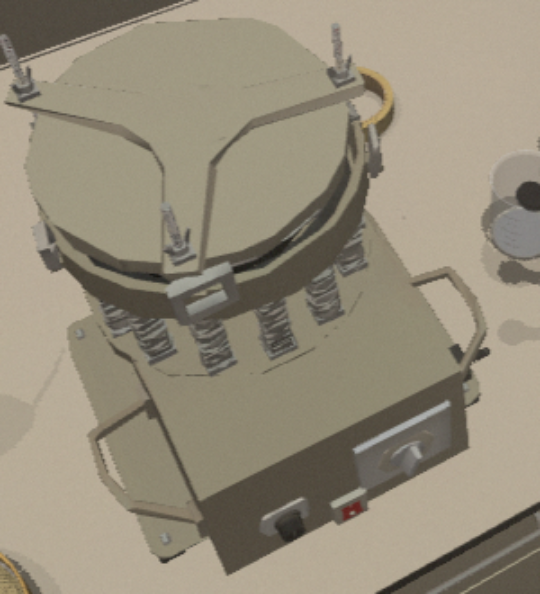

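The shaker's front face is near x = 0.385, and its right side is about y = -0.11, with a low handle reaching y ≈ -0.14. I'll use tool yaw 47.7°, so tool x runs along stand y, tool -z along stand +x, and the wrist camera faces the robot. First I'll lift to cross above the shaker.

>>> move_arm:
  increments:
    - [0, -3, 0, 5, 0]
    - [0, -3.5, 0, 5, 0]
    - [0, -3.5, 0, 5, 0]
    - [0, -3.5, 0, 5, 0]
    - [0, -3.5, 0, 6, 0]
    - [0, -3.5, 0, 0, 0]
    - [0, -3.5, 0, 0, 0]
    - [0, 0, 0, 0, 0]

```text
clock: 0.95
tool_pos: [0.1769, 0.6012, 0.4774]
tcp_rot: [-89.8, -0.6, 47.6]
contact_force: [0.0, -0.1, -0.1]
gripper_width: 0.001
```

>>> move_arm:
  increments:
    - [-0.4, 0, -3, 0, 0]
    - [-0.4, 0, -4, 0, 0]
    - [-0.4, 0, -4, 0, 0]
    - [-0.4, 0, -4, 0, 0]
    - [-0.4, 0, -4, 0, 0]
    - [-0.4, 0, -4, 0, 0]
    - [-0.4, 0, -4, 0, 0]
    - [-0.4, 0, -4, 0, 0]

```text
clock: 1.75
tool_pos: [0.3841, 0.3655, 0.4702]
tcp_rot: [-90.0, 0.1, 47.6]
contact_force: [0.3, 0.0, 0.2]
gripper_width: 0.002
```

>>> move_arm:
  increments:
    - [-0.4, 0, -4, 0, 0]
    - [-0.4, 0, -4, 0, 0]
    - [-2.5, 0, -3, 0, 0]
    - [-2.7, 0, -3, 0, 0]
    - [-2.7, 0, -3, 0, 0]
    - [-2.7, 0, -3, 0, 0]
    - [-2.7, 0, -3, 0, 0]
    - [0, 0, 0, 0, 0]

```text
clock: 2.55
tool_pos: [0.4586, 0.1039, 0.4702]
tcp_rot: [-90.0, 0.2, 47.3]
contact_force: [0.0, 0.8, -0.1]
gripper_width: 0.0
```

>>> move_arm:
  increments:
    - [-2.8, 0, -3.3, 0, 0]
    - [-2.9, 0, -3.4, 0, 0]
    - [-2.9, 0, -3.4, 0, 0]
    - [-2.9, 0, -3.4, 0, 0]
    - [-2.9, 0, -3.4, 0, 0]
    - [-2.8, 0, -3.3, 0, 0]
    - [-2.8, 0, -3.2, 0, 0]
    - [-2.7, 0, -3.2, 0, 0]

```text
clock: 3.35
tool_pos: [0.5021, -0.2399, 0.4704]
tcp_rot: [-89.9, -0.0, 47.7]
contact_force: [0.8, -0.1, -0.5]
gripper_width: 0.004
```

```bash
cat > st.py <<'E'
from plant import manip
import sys,numpy as np
s=manip.get_state(); print(s['clock'],s['tool_pos'],s['tcp_rot'],s['q'].round(1))
y=np.radians(s['tcp_rot'][2]); d=np.array([float(v) for v in sys.argv[1:4]])-s['tool_pos']
print('cm dx dy dz',100*np.array([d[0]*np.cos(y)+d[1]*np.sin(y),-d[2],-d[0]*np.sin(y)+d[1]*np.cos(y)]))
E
python3 st.py .5015 -.243 .158
```

```text
3.35 [ 0.50211637 -0.23985812  0.47035265] [-8.99007946e+01 -3.03957436e-02  4.76504743e+01] [-37.1  14.3  70.3   0.   95.5 -84.7]
cm dx dy dz [-0.27372215 31.23526546 -0.16610071]
```

>>> move_arm:
  increments:
    - [-0.2, 3, -0.2, 0, 0]
    - [0, 4, 0, 0, 0]
    - [0, 4, 0, 0, 0]
    - [0, 4, 0, 0, 0]
    - [0, 4, 0, 0, 0]
    - [0, 3, 0, 0, 0]
    - [0, 2, 0, 0, 0]
    - [0, 0, 0, 0, 0]

```text
clock: 4.15
tool_pos: [0.5002, -0.2394, 0.2275]
tcp_rot: [-89.5, 0.0, 47.7]
contact_force: [0.1, 0.1, -0.1]
gripper_width: -0.003
```

```bash
python3 st.py .5015 -.243 .158; python3 - <<'E'
from plant import eyes
import cv2
for n,s in(('scene',(270,100,490,320)),('side',(290,60,510,330)),):
    im=eyes.camera(n)[s[1]:s[3],s[0]:s[2],::-1]; cv2.imwrite(f'pics/{n}1.png',cv2.resize(im,None,fx=2.2,fy=2.2))
cv2.imwrite('pics/wrist1.png',eyes.camera('wrist')[:,:,::-1])
E
```

```text
4.15 [ 0.50017745 -0.23940795  0.22746965] [-8.94782013e+01  2.80654983e-02  4.76569969e+01] [-37.1  25.3  92.2   0.   63.1 -84.8]
cm dx dy dz [-0.17641531  6.9469648  -0.33970205]
```

View pics/scene1.png

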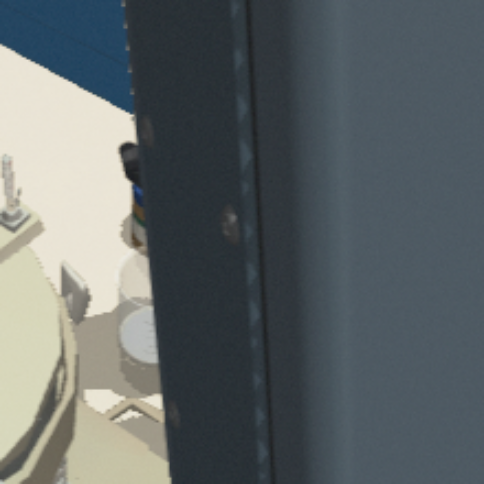

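View pics/side1.png

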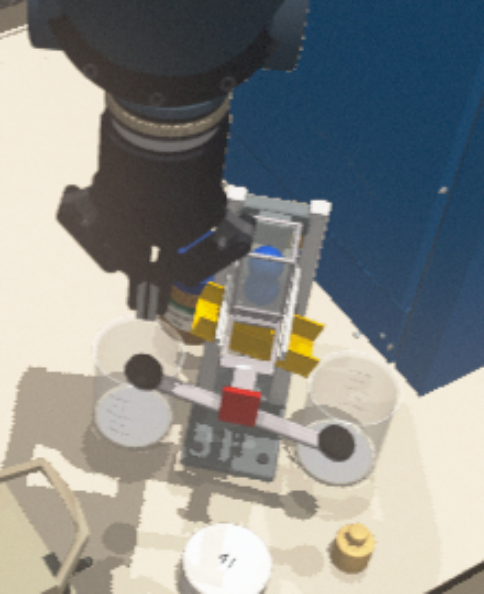

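View pics/wrist1.png

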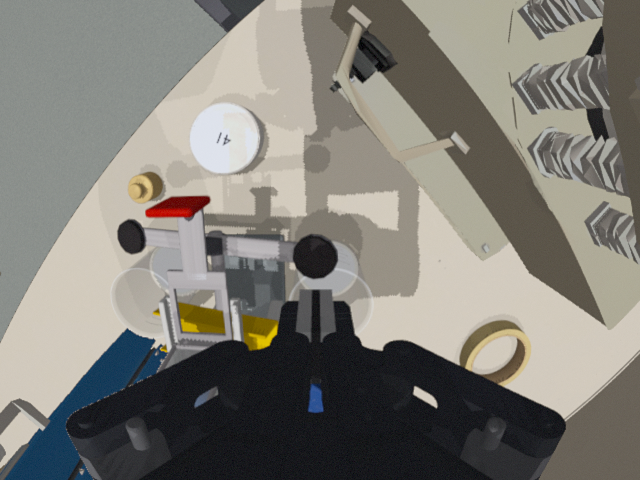

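The wrist view shows the pad at (315,257), in line with the shut fingers in tool x. The gripper's knuckles stick out sideways, so I'll measure their lowest point and check the pad from the wrist view.

```bash
python3 - <<'E'
from h import *
from plant import manip
s=manip.get_state(); from scipy.spatial.transform import Rotation as Ro
p=s['tool_pos']; Rt=Ro.from_euler('xyz',s['tcp_rot'],degrees=True).as_matrix()
i=eyes.camera_info('side');C=-i['R'].T@i['t']
for q in((250,230),(250,250),(235,260),(65,200),(75,235),(160,318),(135,310)):
    px=(290+q[0]/2.2,60+q[1]/2.2); d=i['R'].T@np.linalg.inv(i['intrinsics'])@np.r_[px,1.]
    c=Rt.T@(C-p);dd=Rt.T@d; k=-c[2]/dd[2]; print('side',q,(c+k*dd).round(4))
w=eyes.camera_info('wrist');K=w['intrinsics'];T=w['T_tool_cam']
def wr(u,v):
    x=np.array([(u-K[0,2])/K[0,0],(v-K[1,2])/K[1,1]]);r=np.hypot(*x)
    return T[:3,:3]@np.r_[x/r*np.sin(r),np.cos(r)],T[:3,3]
for q in((70,430),(85,410),(215,345),(560,420),(315,290),(285,305)):
    d,c=wr(*q); k=-c[2]/d[2]; print('wrist',q,(c+k*d).round(4))
for nm,q,z in(('padL',(315,257),.16),('padR',(131,237),.117),('tab top',(178,207),.189)):
    d,c=wr(*q); D=Rt@d; c=Rt@c+p; print(nm,c+D*(z-c[2])/D[2])
E
```

```text
side (250, 230) [-0.0595 -0.0863  0.    ]
side (250, 250) [-0.0616 -0.0686  0.    ]
side (235, 260) [-0.0534 -0.0571  0.    ]
side (65, 200) [ 0.0577 -0.0852  0.    ]
side (75, 235) [ 0.0508 -0.0548  0.    ]
side (160, 318) [-0.0095  0.0129  0.    ]
side (135, 310) [0.008  0.0091 0.    ]
wrist (70, 430) [-0.0703 -0.0811  0.    ]
wrist (85, 410) [-0.0699 -0.0715  0.    ]
wrist (215, 345) [-0.037  -0.0283  0.    ]
wrist (560, 420) [ 0.073  -0.0772  0.    ]
wrist (315, 290) [0.0002 0.0218 0.    ]
wrist (285, 305) [-0.0132  0.0058  0.    ]
padL [ 0.50390239 -0.24247061  0.16      ]
padR [ 0.40621414 -0.34968482  0.117     ]
tab top [ 0.42638714 -0.27058356  0.189     ]
```

The wrist view agrees on the pad, putting it at (0.504,-0.2425). The knuckles reach ±72 mm sideways about 65–80 mm above the tip, so I'll press about 7 mm outboard of the pad's centre to keep them off the tab's rod, and only go a little past the middle.

```bash
python3 st.py .5075 -.2375 .17
```

```text
4.3 [ 0.50290683 -0.24184008  0.23206   ] [-9.00795622e+01 -1.73610082e-02  4.76536181e+01] [-37.2  25.   91.8   0.   63.1 -84.8]
cm dx dy dz [ 0.63016995  6.20599988 -0.04712261]
```

>>> move_arm:
  increments:
    - [0.4, 2, 0, 0, 0]
    - [0.2, 2, 0, 0, 0]
    - [0, 1.5, 0, 0, 0]
    - [0, 0.7, 0, 0, 0]
    - [0, 0, 0, 0, 0]
    - [0, 0, 0, 0, 0]

```text
clock: 4.9
tool_pos: [0.507, -0.238, 0.1705]
tcp_rot: [-90.1, -0.0, 47.6]
contact_force: [0.4, -0.2, -0.5]
gripper_width: 0.001
```

>>> move_arm:
  increments:
    - [0, 0.8, 0, 0, 0]
    - [0, 0.8, 0, 0, 0]
    - [0, 0.5, 0, 0, 0]
    - [0, 0.5, 0, 0, 0]
    - [0, 0.5, 0, 0, 0]
    - [0, 0, 0, 0, 0]
    - [0, 0, 0, 0, 0]
    - [0, 0, 0, 0, 0]

```text
clock: 5.7
tool_pos: [0.5063, -0.2376, 0.1384]
tcp_rot: [-90.0, -0.0, 47.6]
contact_force: [0.8, -0.7, 0.3]
gripper_width: -0.003
```

```bash
python3 st.py .5075 -.2375 .13; python3 - <<'E'
from plant import eyes
import cv2
cv2.imwrite('pics/wrist2.png',eyes.camera('wrist')[:,:,::-1])
E
```

```text
5.7 [ 0.50630044 -0.23757835  0.13843716] [-9.00183824e+01 -7.69125555e-04  4.76253226e+01] [-36.6  32.5  96.6  -0.   51.  -84.2]
cm dx dy dz [ 0.0866357   0.84371577 -0.08333777]
```

View pics/wrist2.png

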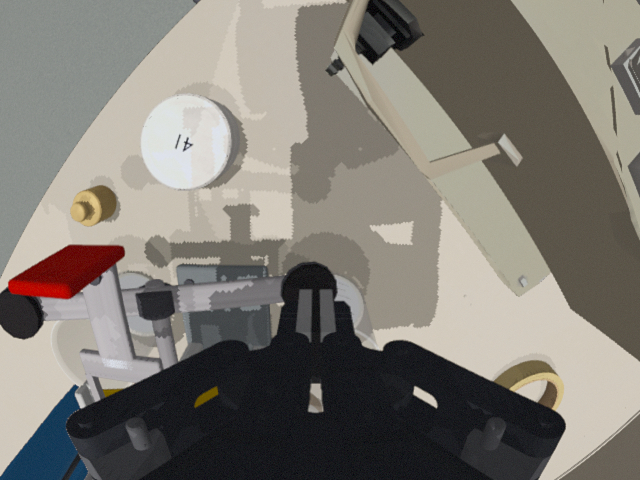

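The fingertips are on the pad at (308,290) and the bar is about level. I'll press slightly further.

>>> move_arm:
  increments:
    - [0, 0.3, 0, 0, 0]
    - [0, 0.3, 0, 0, 0]
    - [0, 0.2, 0, 0, 0]
    - [0, 0, 0, 0, 0]
    - [0, 0, 0, 0, 0]
    - [0, 0, 0, 0, 0]

```text
clock: 6.35
tool_pos: [0.5062, -0.2375, 0.1304]
tcp_rot: [-90.0, -0.0, 47.6]
contact_force: [-0.4, -0.5, 0.5]
gripper_width: -0.001
```

```bash
python3 st.py .5075 -.2375 .13; python3 - <<'E'
from plant import eyes
import cv2
cv2.imwrite('pics/wrist3.png',eyes.camera('wrist')[:,:,::-1])
E
```

```text
6.35 [ 0.50624199 -0.23754735  0.13035196] [-9.00082475e+01 -1.00344984e-03  4.76248270e+01] [-36.6  33.2  96.9   0.   49.9 -84.2]
cm dx dy dz [ 0.08828537  0.03519634 -0.08974366]
```

View pics/wrist3.png

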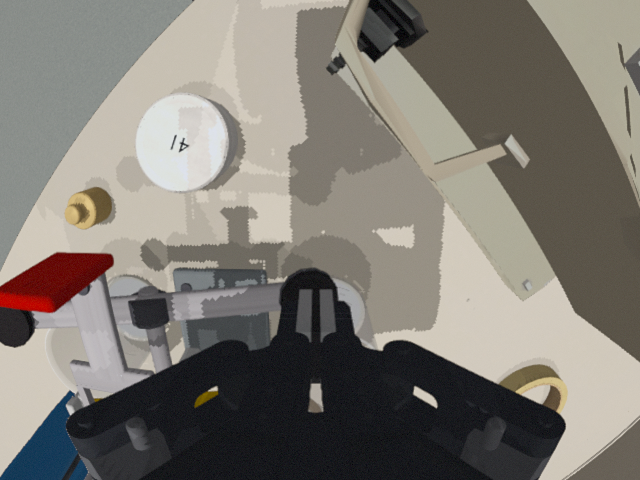

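```bash
python3 - <<'E'
from plant import eyes
import cv2
s=(290,60,510,330)
im=eyes.camera('side')[s[1]:s[3],s[0]:s[2],::-1]; cv2.imwrite('pics/side3.png',cv2.resize(im,None,fx=2.2,fy=2.2))
E
```

```text
(no output)
```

View pics/side3.png

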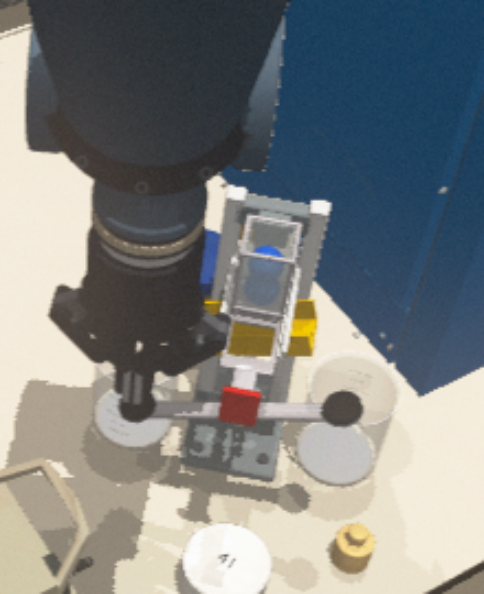

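```bash
python3 - <<'E'
from h import *
o=np.array([.506,-.342]);x=np.array([.740,-.673]);y=np.array([.673,.740])
for a in(.28,.1,0,-.05,-.1,-.2,-.28):
    q=o-.07*x+(-.076*np.cos(a)-.0085*np.sin(a))*y; z=.13-.076*np.sin(a)+.0085*np.cos(a)
    p=P('side')@np.r_[q,z,1]; print(a,z,p[:2]/p[2])
E
```

```text
0.28 0.11716594193476892 [443.06607681 260.19759154]
0.1 0.1308701957397043 [445.21346406 255.44427241]
0 0.1385 [445.75201249 252.62627212]
-0.05 0.14228779407792877 [445.83937597 251.18074037]
-0.1 0.14604487507002215 [445.80354867 249.71562169]
-0.2 0.1534294350520752 [445.35854127 246.74165474]
-0.28 0.1591720005165142 [444.64210953 244.33775962]
```

From the right pad's pixel (445.5,245), the gate is at about -0.27, so it has rocked over. I'll lift off and go to a point in front of the tab.

>>> move_arm:
  increments:
    - [0, -1.5, 0, 0, 0]
    - [0, -2.5, 0, 0, 0]
    - [0, -3, 0, 0, 0]
    - [0, -3.5, 0, 0, 0]
    - [0, -3.5, 0, 0, 0]
    - [0, -3, 0, 0, 0]
    - [0, 0, 0, 0, 0]

```text
clock: 7.15
tool_pos: [0.5085, -0.2391, 0.3054]
tcp_rot: [-90.6, -0.1, 47.6]
contact_force: [1.0, 1.0, -0.2]
gripper_width: -0.001
```

```bash
python3 st.py .395 -.242 .187; python3 - <<'E'
from h import *
from plant import manip
s=(290,60,510,330)
im=eyes.camera('side')[s[1]:s[3],s[0]:s[2],::-1]; cv2.imwrite('pics/side4.png',cv2.resize(im,None,fx=2.2,fy=2.2))
st=manip.get_state();im=eyes.camera('wrist')[:,:,::-1]; cv2.imwrite('pics/wrist4.png',im)
E
```

```text
7.15 [ 0.50848192 -0.23905827  0.30535989] [-9.06164857e+01 -6.28610723e-02  4.76358717e+01] [-36.6  20.5  86.4   0.   72.5 -84.2]
cm dx dy dz [-7.86422293 11.83598871  8.18669636]
```

View pics/side4.png

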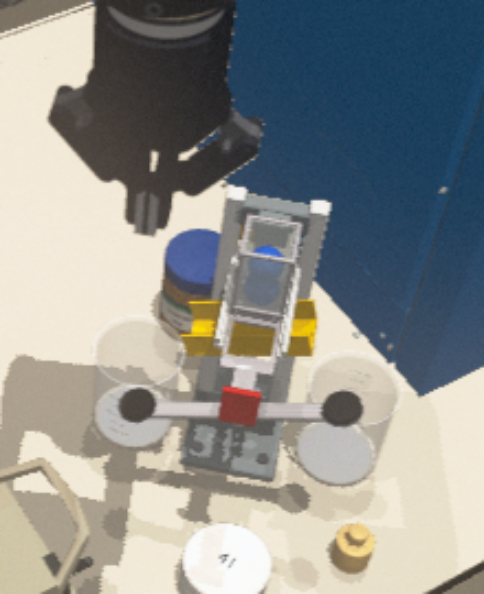

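View pics/wrist4.png

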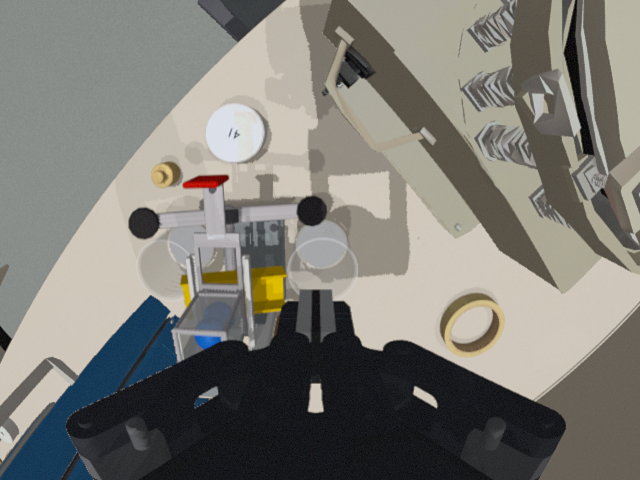

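The gate stayed over with the clear of the fingers: both pads are in view, and the left one now sits low over its beaker. The balls are still in the tube. Moving in front of the tab.

>>> move_arm:
  increments:
    - [0, 0, 3, 0, 0]
    - [-2, 0, 3, 0, 0]
    - [-3, 0, 2.2, 0, 0]
    - [-2.9, 2, 0, 0, 0]
    - [0, 3, 0, 0, 0]
    - [0, 3, 0, 0, 0]
    - [0, 3, 0, 0, 0]
    - [0, 0.8, 0, 0, 0]

```text
clock: 8.05
tool_pos: [0.3896, -0.2381, 0.1785]
tcp_rot: [-89.4, -0.0, 47.6]
contact_force: [-0.6, -0.0, 0.2]
gripper_width: -0.007
```

>>> move_arm:
  increments:
    - [0, 0, 0, 0, 0]
    - [0, 0, 0, 0, 0]

```text
clock: 8.25
tool_pos: [0.3927, -0.2408, 0.1826]
tcp_rot: [-90.0, 0.0, 47.6]
contact_force: [0.8, 0.9, 0.3]
gripper_width: -0.002
```

```bash
python3 st.py .395 -.242 .187; python3 - <<'E'
from h import *
s=(290,60,510,330)
im=eyes.camera('side')[s[1]:s[3],s[0]:s[2],::-1]; cv2.imwrite('pics/side5.png',cv2.resize(im,None,fx=2.2,fy=2.2))
im=eyes.camera('wrist')[:,:,::-1]; cv2.imwrite('pics/wrist5.png',im)
E
```

```text
8.25 [ 0.39265618 -0.2407796   0.18258983] [-9.00145524e+01  1.87602540e-03  4.76368977e+01] [-45.5  22.1 108.1  -0.   49.8 -93.1]
cm dx dy dz [ 0.06775896 -0.44101715 -0.25541599]
```

View pics/side5.png

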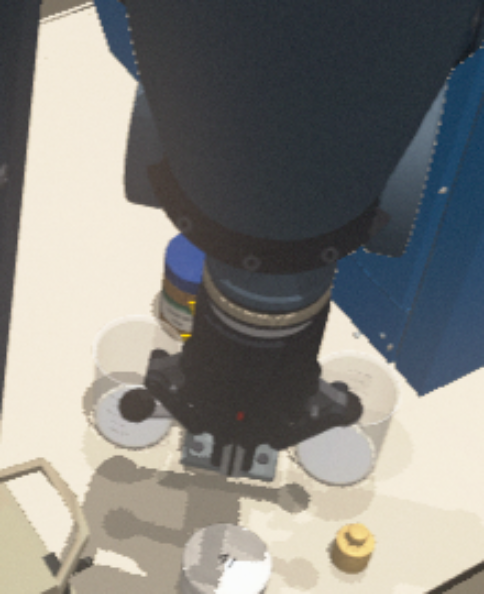

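View pics/wrist5.png

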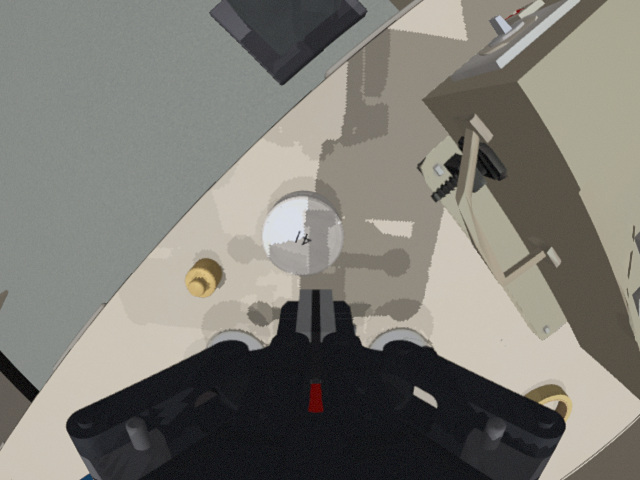

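The fingers are centred: the red tab shows between them at (315,397). At about -152 mm in the stand frame, the tips should touch after roughly 30 mm. Starting the push.

>>> move_arm:
  increments:
    - [0, -0.3, -1, 0, 0]
    - [0, 0, -1, 0, 0]
    - [0, 0, -1, 0, 0]
    - [0, 0, -0.6, 0, 0]
    - [0, 0, -0.6, 0, 0]
    - [0, 0, -0.6, 0, 0]
    - [0, 0, 0, 0, 0]
    - [0, 0, 0, 0, 0]

```text
clock: 9.15
tool_pos: [0.4282, -0.2733, 0.1852]
tcp_rot: [-90.1, -0.0, 47.6]
contact_force: [0.1, -0.0, -0.5]
gripper_width: 0.005
```

```bash
python3 - <<'E'
from h import *
s=(290,60,510,330)
im=eyes.camera('side')[s[1]:s[3],s[0]:s[2],::-1]; cv2.imwrite('pics/side6.png',cv2.resize(im,None,fx=2.2,fy=2.2))
im=eyes.camera('wrist')[:,:,::-1]; cv2.imwrite('pics/wrist6.png',im)
E
```

```text
(no output)
```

View pics/wrist6.png

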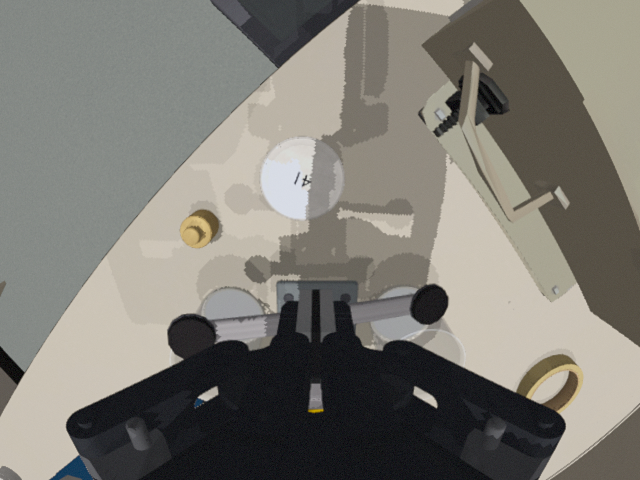

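>>> move_arm:
  increments:
    - [0, 0, -0.5, 0, 0]
    - [0, 0, -0.5, 0, 0]
    - [0, 0, -0.4, 0, 0]
    - [0, 0, -0.4, 0, 0]
    - [0, 0, 0, 0, 0]
    - [0, 0, 0, 0, 0]
    - [0, 0, 0, 0, 0]

```text
clock: 9.95
tool_pos: [0.4414, -0.2854, 0.1854]
tcp_rot: [-90.1, 0.0, 47.6]
contact_force: [0.5, 0.3, 0.3]
gripper_width: -0.001
```

```bash
python3 - <<'E'
from h import *
s=(290,60,510,330)
im=eyes.camera('side')[s[1]:s[3],s[0]:s[2],::-1]; cv2.imwrite('pics/side7.png',cv2.resize(im,None,fx=2.2,fy=2.2))
E
```

View pics/side7.png

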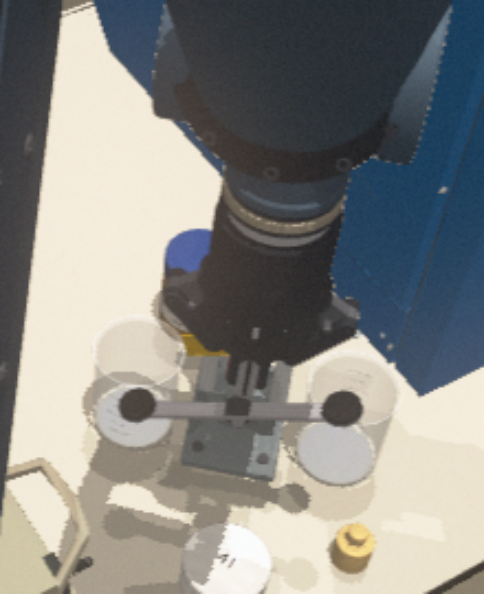

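>>> move_arm:
  increments:
    - [0, 0, -0.3, 0, 0]
    - [0, 0, -0.2, 0, 0]
    - [0, 0, 0, 0, 0]
    - [0, 0, 0, 0, 0]

```text
clock: 10.4
tool_pos: [0.4449, -0.2885, 0.1853]
tcp_rot: [-90.0, -0.0, 47.6]
contact_force: [-1.1, 1.1, 0.5]
gripper_width: 0.002
```

>>> move_arm:
  increments:
    - [0, 0, -0.2, 0, 0]
    - [0, 0, -0.2, 0, 0]
    - [0, 0, 0, 0, 0]
    - [0, 0, 0, 0, 0]

```text
clock: 10.8
tool_pos: [0.4449, -0.2885, 0.1851]
tcp_rot: [-89.5, 0.0, 47.7]
contact_force: [-6.7, 4.6, 6.8]
gripper_width: 0.004
```

The tab is at its end stop: the arm has stopped advancing and the force has risen to about 8 N. Backing straight out to look.

>>> move_arm:
  increments:
    - [0, 0, 0.6, 0, 0]
    - [0, 0, 1, 0, 0]
    - [0, 0, 2, 0, 0]
    - [0, -2, 2, 0, 0]
    - [0, -4, 2, 0, 0]
    - [0, -4, 2, 0, 0]
    - [0, -4, 1, 0, 0]
    - [0, 0, 0, 0, 0]

```text
clock: 11.6
tool_pos: [0.3709, -0.2209, 0.3305]
tcp_rot: [-90.7, 0.0, 47.6]
contact_force: [0.4, -0.9, 0.3]
gripper_width: 0.002
```

>>> move_arm:
  increments:
    - [3, -3, 2, 0, 0]
    - [4, -3, 2, 0, 0]
    - [4, -3, 1, 0, 0]
    - [4, -3, 0, 0, 0]
    - [4, 0, 0, 0, 0]
    - [3, 0, 0, 0, 0]
    - [0, 0, 0, 0, 0]

```text
clock: 12.3
tool_pos: [0.4815, -0.0249, 0.4416]
tcp_rot: [-90.0, -0.1, 47.9]
contact_force: [0.0, -0.8, 0.6]
gripper_width: -0.002
```

```bash
python3 - <<'E'
from h import *
from plant import manip
s=manip.get_state(); print(s['tool_pos'],s['contact_force'])
for n,s in(('scene',(270,100,490,320)),('side',(290,60,510,330)),):
    im=eyes.camera(n)[...,::-1]; cv2.imwrite(f'pics/{n}8f.png',im); cv2.imwrite(f'pics/{n}8.png',cv2.resize(im[s[1]:s[3],s[0]:s[2]],None,fx=2.2,fy=2.2))
E
```

```text
[ 0.48148181 -0.02491071  0.44161183] [ 0.03339738 -0.75384629  0.62652173]
```

View pics/scene8.png

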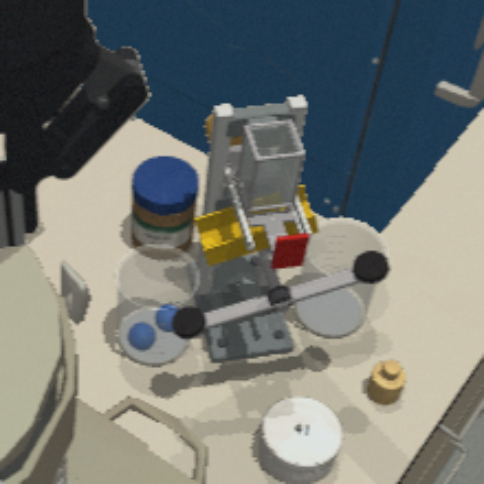

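View pics/side8.png

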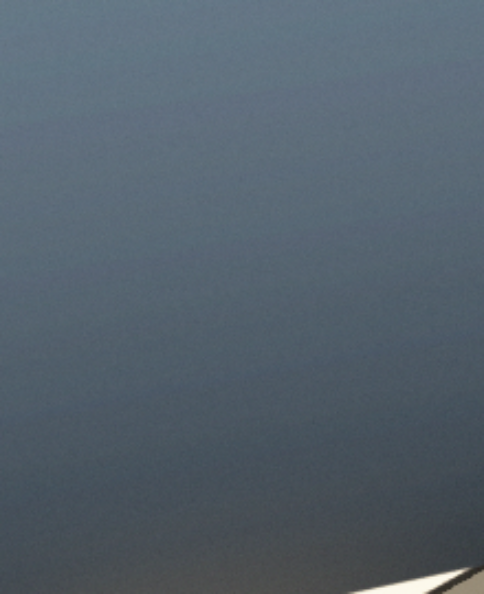

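Both balls lie in the left beaker at crop (141,336) and (167,318), and the right pad is up. Next I'll check the tab's travel and that the balls are at rest, after rising a little more.

>>> move_arm:
  increments:
    - [0, -2, 0, 0, 0]
    - [0, -2, 0, 0, 0]
    - [0, 0, 0, 0, 0]
    - [0, 0, 0, 0, 0]
    - [0, 0, 0, 0, 0]
    - [0, 0, 0, 0, 0]
    - [0, 0, 0, 0, 0]
    - [0, 0, 0, 0, 0]

```text
clock: 13.2
tool_pos: [0.4794, -0.0272, 0.4821]
tcp_rot: [-90.0, 0.0, 47.6]
contact_force: [-0.3, -0.7, -0.4]
gripper_width: -0.003
```

```bash
python3 - <<'E'
from h import *
from plant import manip
s=manip.get_state(); print(s['clock'],s['tool_pos'],s['contact_force'],abs(s['joint_vel']).max())
o=np.array([.506,-.342]);x=np.array([.740,-.673]);y=np.array([.673,.740])
im=eyes.camera('scene')[...,::-1].copy(); cv2.imwrite('pics/scene9.png',im)
for nm,im in(('8',cv2.imread('pics/scene8f.png')),('9',im),('0',cv2.imread('pics/scene0.png'))):
    h=cv2.cvtColor(im,cv2.COLOR_BGR2HSV)
    for k,m in(('red',((h[...,0]<8)|(h[...,0]>172))&(h[...,1]>150)&(h[...,2]>80)),('blue',(abs(h[...,0].astype(int)-110)<12)&(h[...,1]>100))):
        M=np.zeros(m.shape,np.uint8); r=(slice(200,280),slice(310,460)); M[r]=m[r]
        N,l,st,c=cv2.connectedComponentsWithStats(M)
        for j in range(1,N):
            if st[j,4]>25:
                q=ray('scene',c[j],.189 if k=='red' else .016)[:2]; print(nm,k,st[j,4],c[j].round(1),'stand xy mm',(1000*(q-o)@np.c_[x,y]).round(1),'from bkL',(q-np.array([.5625,-.281])).round(3))
E
```

```text
13.2 [ 0.47940815 -0.02724198  0.4821319 ] [-0.34005563 -0.68298878 -0.36772736] 0.32413979579922514
8 red 195 [401.3 213.6] stand xy mm [-65.6  -2.5] from bkL [-0.107 -0.019]
8 blue 39 [441.  201.5] stand xy mm [  88.7 -160.7] from bkL [-0.099 -0.24 ]
8 blue 69 [345.3 243.3] stand xy mm [13.1 69.7] from bkL [ 0.    -0.018]
8 blue 88 [333.8 251.9] stand xy mm [-4.  97.1] from bkL [0.006 0.014]
9 red 192 [401.4 213.6] stand xy mm [-65.5  -2.7] from bkL [-0.107 -0.019]
9 blue 39 [441.  201.5] stand xy mm [  88.7 -160.7] from bkL [-0.099 -0.24 ]
9 blue 69 [345.3 243.2] stand xy mm [13.3 69.6] from bkL [ 0.    -0.018]
9 blue 87 [333.7 251.8] stand xy mm [-3.8 97.1] from bkL [0.006 0.013]
0 red 185 [408.1 232.2] stand xy mm [-105.9   -2.6] from bkL [-0.137  0.008]
0 blue 39 [441.  201.5] stand xy mm [  88.7 -160.7] from bkL [-0.099 -0.24 ]
```

```bash
python3 -c "
from plant import finish_job
print(finish_job())"
```

```text
the job is handed in; nothing more can be done
None
```

The gate is rocked over, the feed stop is pushed fully in, and both balls are in the left beaker. I handed the job in at about 13 s of the 51 s; no verdict is reported.

I pressed the raised left pad with the shut fingertips until the gate tipped over and stayed. I then pushed the red tab to its end stop, where the arm stopped advancing and the force rose to about 8 N, and withdrew to a clear spot above the shaker.

**Last checks:**
- **Feed stop:** the tab moved about 40 mm from where it started, which puts it at its end.
- **Balls:** they lie about 15 and 18 mm from the left beaker's centre and had not moved between two pictures 0.9 s apart.
- **Gate:** it measured about -0.27 rad after the press. The last look was only by eye and showed the right pad still up.
- **Beakers, jar, tin and brass weight:** they all looked in place, but I did not re-measure them.
- **Arm:** it was clear of everything, with a force reading below 1 N, which is sensor noise.

The one check that failed was the side view after the push: the arm blocked it, so these final checks rest on the scene camera alone.

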